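# Rack the doming punches

## Robot

A 7-joint arm with a two-finger parallel gripper is mounted at the origin on the work surface. World frame = base frame: x ahead of the robot, y to its left, z up, the work surface at z = 0. Lengths are in m, angles in degrees, forces in N, time in s.
With the tool pointing down it reaches from about 0.425 to 1.025 m from the base axis. Payload 3.6 kg.
Tool frame: the origin (TCP) lies midway between the tips of the shut fingers; the grasp point (between the pads) lies 19 mm behind it; x points along the fingers, y is the direction in which the jaws open and shut, and the axes are right-handed (so a half turn about x gives the same grasp; the last joint's range is limited). The gripper opens to 85 mm and grips with 20 to 120 N. Pads are 22 mm wide; open, the fingers measure 114 mm over their backs; the gripper's body (76 mm by 85 mm) begins 54 mm behind the grasp point. The pads swing forward as they close: fully open they stand 13 mm farther back than shut.
Start: joints at [68.669, 33.873, 2.773, 92.16, -1.908, 54.013, -1.931], TCP at [0.2, -0.697, 0.231] pointing down, gripper open.
Joint ranges: [-153.93, 153.93], [-27.13, 128.08], [-72.61, 78.16], [10.71, 143.7], [-87.88, 267.88], [4.46, 118.87], [-176.78, 176.78]. Speed limits (degrees/s): [147.25, 147.25, 180, 180, 180, 180, 180].

## Interface

Orientations are given as [roll, pitch, yaw] about the fixed x, y, z axes, in that order (R = Rz(yaw) Ry(pitch) Rx(roll)).
In Python, from plant import r gives the robot as it stands. The module is installed in compiled form; this text tells all that it offers.
- The arm moves only by the tool apply_moves, never from a script. Its argument "steps" is a list of rows, each an object with "translation": the shift along the tool's x, y, z in m, a list of three; "turn": the turn, a rotation vector about the tool's x, y, z in rad, a list of three. A call has exactly 8 rows; each row is the pose to reach, as a shift and turn from the pose measured when the call began, along the tool's axes at that moment; what a row does not reach only later rows make up. A row lasts 1/10 s, in which the tool goes at most 50 mm and 8.59 degrees, less where a joint would pass 70% of its speed; a pose out of reach is approached as far as the arm can. A call with a gripper value outside its range is refused whole. "gripper" is the gripper command: -1 is shut, 1 is fully open, values between are in proportion, set as the call begins (left out, the last holds). The fingers move at their own pace and stop on an object; "force" is the grip in N (left out, the last holds). Time passes only in rows, so rows that repeat a pose let the fingers close, or fill a call up. It gives the time, the measured TCP pose, the force and the opening at its end, in the units of the state.
- r.get_obs(): the state, without advancing time (a new reading comes with each control period).
- r.get_image(name): name is "scene" or "side" or "wrist"; returns a dict with "img" (480x640x3 uint8, blue, green, red), "camera_matrix" (3x3 intrinsics, pixels), "R" (3x3) and "t" (3): a world point X has camera coordinates R X + t. Camera axes: x right, y down, z forward; pixel columns grow to the right and rows downward; lengths in m; the calibration is good to about 2 mm. A picture is of the moment at which its call begins. There is no depth.
- r.hand_in(): hands the job in, once; it reports no verdict.
Trained networks look in a picture, given as the dict that the camera call returned (one of the last four; its "shot" number tells which), for a name from the list of things; names that differ only in an ending like _2 or _b are one class to them, and where a whole thing is asked for, a point or a joint stands for the part that bears it (a point fixed in the world has none). Each returns a list of dicts, best first, with "conf" (0 to 1); they miss things now and then, are a little off and sometimes report something else, mostly with a low value. They report only what shows in the picture. A call takes as long as a camera call. They do not tell look-alikes from the thing itself.
- r.regions_of(picture, thing): "pixels" (480x640 bool, what is visible of it) and "rect" ([centre column, centre row, width, height] in pixels, round what is visible of it).
- r.tip_of(picture, thing): "position" ([column, row] in pixels: a listed point, or the origin of a listed thing).
The state is a dict: "time": time; "q": joint angles; "qvel": joint speeds; "effort": joint torques, N m; "eef_pos": TCP position; "eef_rot": TCP orientation; "force": force on the tool from outside, world axes, zero at the start; "moment": the same for the moment, N m; "gripper_width": finger opening in m.
Only numpy, scipy, OpenCV 4.12 (cv2) and the standard library are available. Lean on these libraries where they do the work, as an engineer would, in place of code of your own. Each camera call takes 0.05 s, during which the arm holds its last target.

## Task

Put the four ball-ended punches from the red pitch slab back in the wooden rack, each lying flat on the felt of the pocket that matches its length: the shortest in the shortest pocket and so on up to the longest; which way the ball points does not matter. Leave the two pointed punches where they lie.

Things in the scene. Friction and masses are not known exactly. Their poses are not given: they have to be found in the camera images.
- ball_a: the shortest ball-ended punch: loose steel bar, 80 mm long over all, square shank 20 x 20 x 53 mm, then (+x end) a neck 11 mm thick and a ball 19 mm across. Origin on its axis at mid-length, 10 mm above its underside; x along the bar to the ball; balances about 10 mm to -x of it. About 187 g. Starts lying on the red slab (fixed, 340 x 300 mm, top 30 mm above the bench).
- ball_b: the second shortest ball-ended punch: loose steel bar, 100 mm long over all, square shank 20 x 20 x 73 mm, then (+x end) a neck 11 mm thick and a ball 19 mm across. Origin on its axis at mid-length, 10 mm above its underside; x along the bar to the ball; balances about 10 mm to -x of it. About 250 g. Starts lying on the red slab (fixed, 340 x 300 mm, top 30 mm above the bench).
- ball_c: the second longest ball-ended punch: loose steel bar, 120 mm long over all, square shank 20 x 20 x 93 mm, then (+x end) a neck 11 mm thick and a ball 19 mm across. Origin on its axis at mid-length, 10 mm above its underside; x along the bar to the ball; balances about 10 mm to -x of it. About 312 g. Starts lying on the red slab (fixed, 340 x 300 mm, top 30 mm above the bench).
- ball_d: the longest ball-ended punch: loose steel bar, 140 mm long over all, square shank 20 x 20 x 113 mm, then (+x end) a neck 11 mm thick and a ball 19 mm across. Origin on its axis at mid-length, 10 mm above its underside; x along the bar to the ball; balances about 10 mm to -x of it. About 374 g. Starts lying on the red slab (fixed, 340 x 300 mm, top 30 mm above the bench).
- point_a: look-alike that stays where it is: the shorter pointed punch, a loose steel bar 90 mm long lying flat on the red slab, the same 20 x 20 mm square shank but tapering over its last 34 mm to a blunt point (+x end), no ball. Origin on its axis at mid-length, 10 mm above its underside.
- point_b: look-alike that stays where it is: the longer pointed punch, a loose steel bar 130 mm long lying flat on the red slab, the same 20 x 20 mm square shank but tapering over its last 34 mm to a blunt point (+x end), no ball. Origin on its axis at mid-length, 10 mm above its underside.
- pocket_a: the shortest pocket, for the shortest ball-ended punch: a recess 96 mm long (x), 38 mm wide (y), 7 mm deep, grey felt floor, in a pale wooden block 188 x 64 mm. Origin: middle of the floor, 11 mm above the bench; z up. The four blocks lie 66 mm apart in one fixed rack, in any order; its frame is 15 mm high. A seated punch stands 13 mm above the block: hold its shank high, fingers do not fit in beside it.
- pocket_b: the second shortest pocket, for the second shortest ball-ended punch: a recess 116 mm long (x), 38 mm wide (y), 7 mm deep, grey felt floor, in a pale wooden block 188 x 64 mm. Origin: middle of the floor, 11 mm above the bench; z up. The four blocks lie 66 mm apart in one fixed rack, in any order; its frame is 15 mm high. A seated punch stands 13 mm above the block: hold its shank high, fingers do not fit in beside it.
- pocket_c: the second longest pocket, for the second longest ball-ended punch: a recess 136 mm long (x), 38 mm wide (y), 7 mm deep, grey felt floor, in a pale wooden block 188 x 64 mm. Origin: middle of the floor, 11 mm above the bench; z up. The four blocks lie 66 mm apart in one fixed rack, in any order; its frame is 15 mm high. A seated punch stands 13 mm above the block: hold its shank high, fingers do not fit in beside it.
- pocket_d: the longest pocket, for the longest ball-ended punch: a recess 156 mm long (x), 38 mm wide (y), 7 mm deep, grey felt floor, in a pale wooden block 188 x 64 mm. Origin: middle of the floor, 11 mm above the bench; z up. The four blocks lie 66 mm apart in one fixed rack, in any order; its frame is 15 mm high. A seated punch stands 13 mm above the block: hold its shank high, fingers do not fit in beside it.
Things that resemble listed ones, but are neither listed nor needed, are in the scene too. What is shaped like the point_a but pink or purple is not meant.

How it is judged (in metres and radians):
At the end, for the whole second after the job is handed in: Each ball-ended punch is at rest in the pocket of its own length: middle within 12 mm of the pocket's along and across, axis within 0.4 rad, 6 to 12.5 mm above its floor (10 is flat). Both pointed punches are at rest within 30 mm of where they began (x of ball_a in the frame of pocket_a between -0.012 and 0.012 m and y of ball_a in the frame of pocket_a between -0.012 and 0.012 m and z of ball_a in the frame of pocket_a between 0.006 and 0.0125 m and angle between the x axis of ball_a and the x axis of pocket_a, either way round below 0.4 rad and linear speed of each of ball_a, ball_b, ball_c, ball_d, point_a, point_b below 0.02 m/s and angular speed of each of ball_a, ball_b, ball_c, ball_d below 0.2 rad/s and x of ball_b in the frame of pocket_b between -0.012 and 0.012 m and y of ball_b in the frame of pocket_b between -0.012 and 0.012 m and z of ball_b in the frame of pocket_b between 0.006 and 0.0125 m and angle between the x axis of ball_b and the x axis of pocket_b, either way round below 0.4 rad and x of ball_c in the frame of pocket_c between -0.012 and 0.012 m and y of ball_c in the frame of pocket_c between -0.012 and 0.012 m and z of ball_c in the frame of pocket_c between 0.006 and 0.0125 m and angle between the x axis of ball_c and the x axis of pocket_c, either way round below 0.4 rad and x of ball_d in the frame of pocket_d between -0.012 and 0.012 m and y of ball_d in the frame of pocket_d between -0.012 and 0.012 m and z of ball_d in the frame of pocket_d between 0.006 and 0.0125 m and angle between the x axis of ball_d and the x axis of pocket_d, either way round below 0.4 rad and distance of each of point_a, point_b from where it was at the start of the episode below 0.03 m); the robot touches nothing.
It fails at once if the shorter pointed punch is moved more than 30 mm (distance of point_a from where it was at the start of the episode above 0.03 m).
It fails at once if the longer pointed punch is moved more than 30 mm (distance of point_b from where it was at the start of the episode above 0.03 m).
It also fails if it takes over 96 s, if anything falls off the work surface, if the arm or the gripper's body presses on something with over 40 N, if the wrist force passes 120 N, or if a joint passes its speed limit or range.

## Working session

There is one attempt and no reset: what is moved stays moved. The work goes in short steps, Python scripts to look and compute and a tool call to move; the robot and the scene stay as the last step left them, time stands still between calls to the robot, and variables do not carry over. Pictures are saved under pics/ and viewed, and the job is handed in when it is done.

Besides the shell and the picture viewer there is one more tool, called after "Emit:" by a JSON object that holds its "method" and its "body", one argument or row to a line. apply_moves: Moves the arm, as the interface text tells. Its arguments: {"type":"object","properties":{"steps":{"type":"array","items":{"type":"object","properties":{"translation":{"type":"array","items":{"type":"number"}},"turn":{"type":"array","items":{"type":"number"}}}}},"gripper":{"type":"number"},"force":{"type":"number"}},"required":["steps"]}

```bash
mkdir -p pics
python3 - <<'E'
from plant import r
import cv2,pickle
o=r.get_obs();print(o)
for n in ["scene","side","wrist"]:
    d=r.get_image(n);cv2.imwrite(f"pics/{n}0.png",d["img"]);pickle.dump(d,open(f"{n}0.pkl","wb"));print(n,d.keys(),d["t"],d["R"],d["camera_matrix"])
E
```

```text
{'time': 0.0, 'q': array([68.66938843, 33.9258473 ,  2.76882887, 92.23649573, -1.90812899,
       54.01279811, -1.93177753]), 'qvel': array([-0.02067845,  0.06336394,  0.14457255, -0.08366883,  0.06314356,
       -0.05909216,  0.0600999 ]), 'effort': array([-1.08756001e-03, -5.48706615e+01,  1.54639799e+00, -1.98126662e+01,
        9.41473874e-03,  8.76476144e-03,  7.19660449e-06]), 'eef_pos': array([ 0.19927744, -0.69621169,  0.23013953]), 'eef_rot': array([-86.47308818,  89.87100033, 109.50274914]), 'force': array([ 0.20731743,  0.08095417, -0.11169538]), 'moment': array([0.01543977, 0.01816012, 0.02142552]), 'gripper_width': 0.08533101960709855}
scene dict_keys(['img', 'camera_matrix', 'R', 't', 'shot']) [ 0.10625549 -0.34109709  1.31425136] [[-0.04575213  0.99894712 -0.00337689]
 [ 0.79645404  0.03443704 -0.60371769]
 [-0.60296576 -0.03031091 -0.79719103]] [[499.5206001    0.         319.78617835]
 [  0.         499.5206001  239.57641436]
 [  0.           0.           1.        ]]
side dict_keys(['img', 'camera_matrix', 'R', 't', 'shot']) [-0.52962963  0.08569471  1.12100921] [[ 0.96289604 -0.269766   -0.00758405]
 [-0.21146002 -0.73672342 -0.64227974]
 [ 0.16767789  0.62005235 -0.76643279]] [[515.73121185   0.         323.12717751]
 [  0.         515.73121185 238.91425509]
 [  0.           0.           1.        ]]
wrist dict_keys(['img', 'camera_matrix', 'R', 't', 'shot']) [-0.72436398 -0.03405718  0.37903612] [[ 0.27582517 -0.96120494 -0.0023541 ]
 [-0.92512702 -0.26613546  0.27076173]
 [-0.26088402 -0.07250506 -0.96264352]] [[426.92692709   0.         318.63640877]
 [  0.         426.92692709 240.42832809]
 [  0.           0.           1.        ]]
```

View pics/scene0.png

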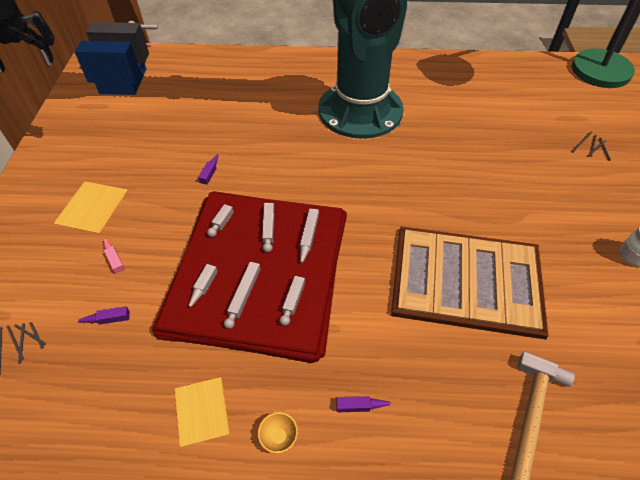

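View pics/side0.png

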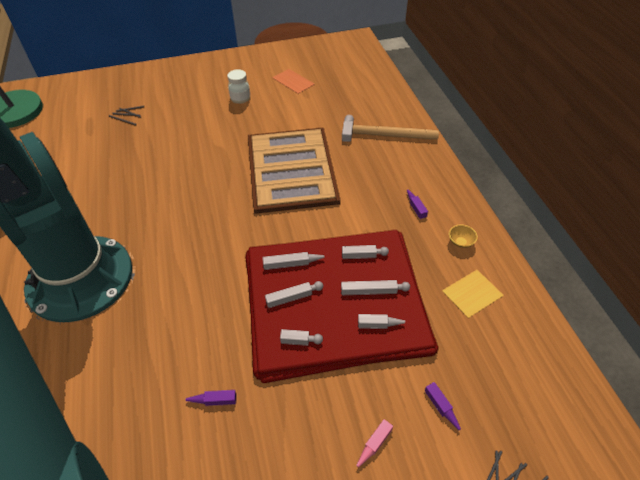

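View pics/wrist0.png

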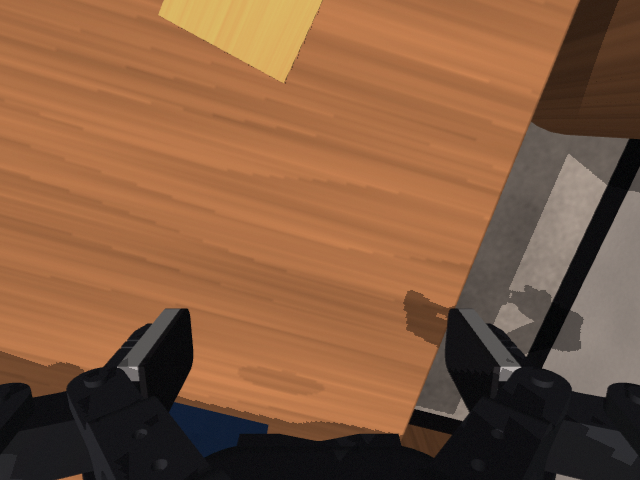

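The scene view shows six steel bars on the slab. The ball-ended ones are at about (220,220), (268,227), (242,295) and (292,300). The pointed ones are at (309,235) and (203,285). The pink and purple bars lie off the slab. The four pockets are at about (418,275), (452,277), (486,280) and (521,284).

Run:
```python
from plant import r
import cv2,pickle,numpy as np
for n in ["scene","side"]:
    d=r.get_image(n)
    out={'d':d}
    for th in ["ball_a","point_a","pocket_a"]:
        L=r.regions_of(d,th); out[th]=L
        T=r.tip_of(d,th); out[th+"_tip"]=T
        print(n,th,[(round(l['conf'],2),np.round(l['rect']).tolist()) for l in L])
        print('   tip',[(round(l['conf'],2),np.round(l['position']).tolist()) for l in T])
    pickle.dump(out,open(f"det_{n}.pkl","wb"))
    im=d["img"].copy()
    for th,c in [("ball_a",(0,255,0)),("point_a",(0,0,255)),("pocket_a",(255,0,0))]:
        for l in out[th]:
            cs,_=cv2.findContours(l['pixels'].astype(np.uint8),cv2.RETR_EXTERNAL,cv2.CHAIN_APPROX_NONE)
            cv2.drawContours(im,cs,-1,c,1)
    y,x=(180,150) if n=="scene" else (110,230)
    cv2.imwrite(f"pics/det_{n}.png",cv2.resize(im[y:y+200 if n=="scene" else y+280,x:x+400 if n=="scene" else x+220],None,fx=2,fy=2,interpolation=cv2.INTER_NEAREST))
```

```text
scene ball_a [(0.92, [268.0, 229.0, 10.0, 49.0]), (0.83, [295.0, 301.0, 22.0, 52.0]), (0.7, [241.0, 295.0, 37.0, 70.0]), (0.63, [222.0, 224.0, 25.0, 34.0])]
   tip [(0.97, [270.0, 228.0]), (0.93, [292.0, 300.0]), (0.73, [240.0, 295.0])]
scene point_a [(0.86, [104.0, 316.0, 51.0, 16.0]), (0.79, [363.0, 403.0, 49.0, 19.0]), (0.73, [116.0, 256.0, 26.0, 33.0]), (0.63, [201.0, 286.0, 28.0, 40.0]), (0.53, [209.0, 169.0, 17.0, 32.0])]
   tip [(0.9, [200.0, 286.0]), (0.74, [215.0, 164.0]), (0.67, [105.0, 318.0]), (0.66, [311.0, 235.0]), (0.62, [362.0, 402.0]), (0.58, [111.0, 255.0])]
scene pocket_a [(0.95, [521.0, 288.0, 44.0, 84.0]), (0.87, [415.0, 272.0, 36.0, 88.0]), (0.78, [451.0, 277.0, 34.0, 84.0]), (0.72, [485.0, 282.0, 34.0, 89.0])]
   tip [(0.89, [485.0, 278.0]), (0.63, [418.0, 267.0]), (0.62, [516.0, 286.0]), (0.57, [450.0, 276.0])]
side ball_a [(0.97, [295.0, 294.0, 57.0, 29.0]), (0.89, [364.0, 252.0, 48.0, 13.0]), (0.84, [302.0, 336.0, 43.0, 16.0]), (0.75, [377.0, 288.0, 68.0, 15.0])]
   tip [(0.88, [362.0, 252.0]), (0.82, [298.0, 332.0]), (0.72, [294.0, 292.0])]
side point_a [(0.9, [442.0, 405.0, 38.0, 52.0]), (0.84, [417.0, 204.0, 20.0, 22.0]), (0.78, [383.0, 319.0, 50.0, 17.0]), (0.72, [211.0, 399.0, 46.0, 17.0]), (0.7, [375.0, 444.0, 35.0, 46.0]), (0.61, [291.0, 262.0, 62.0, 19.0])]
   tip [(0.97, [291.0, 260.0]), (0.81, [208.0, 399.0]), (0.68, [372.0, 441.0]), (0.62, [414.0, 200.0]), (0.61, [382.0, 321.0])]
side pocket_a [(0.94, [289.0, 142.0, 68.0, 20.0]), (0.84, [293.0, 156.0, 74.0, 22.0]), (0.68, [296.0, 191.0, 83.0, 29.0]), (0.66, [292.0, 174.0, 76.0, 23.0])]
   tip [(0.76, [294.0, 192.0]), (0.68, [290.0, 143.0]), (0.62, [293.0, 159.0]), (0.57, [295.0, 174.0])]
```

View pics/det_scene.png

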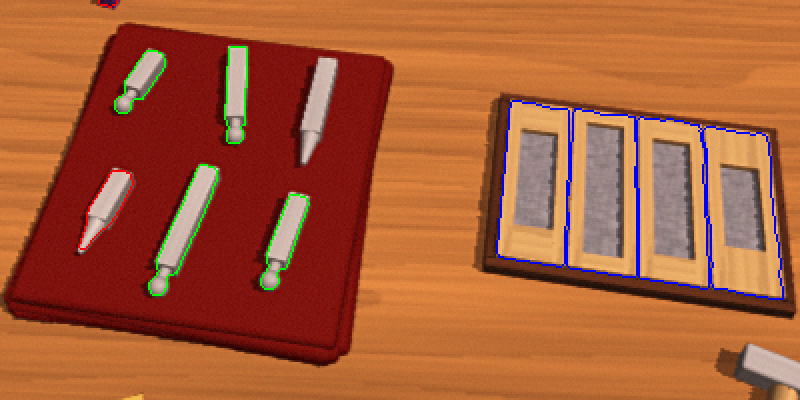

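View pics/det_side.png

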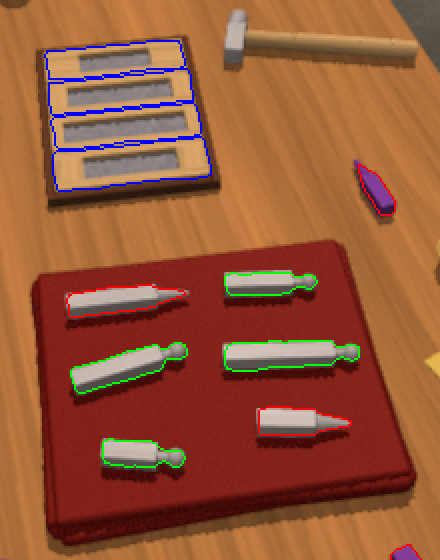

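```bash
cat > fit.py <<'E'
import cv2,pickle,numpy as np
from scipy.optimize import minimize
S=4
def proj(d,X):
    p=cv2.projectPoints(np.asarray(X,float).reshape(-1,1,3),cv2.Rodrigues(d['R'])[0],d['t'],d['camera_matrix'],None)[0]
    return p.reshape(-1,2)
def back(d,uv,z):
    K=np.linalg.inv(d['camera_matrix']);R=d['R'];t=d['t']
    c=-R.T@t; v=R.T@K@np.array([uv[0],uv[1],1.]); return c+v*(z-c[2])/v[2]
def box(x0,x1,h): return np.array([[x,y,z] for x in(x0,x1) for y in(-h,h) for z in(-h,h)])
g=np.linspace(0,np.pi,9);f=np.linspace(0,2*np.pi,13)
sph=np.array([[np.cos(b)*np.sin(a),np.sin(b)*np.sin(a),np.cos(a)] for a in g for b in f])*.0095
def parts_ball(L):
    h=L/2
    return [box(-h,-h+L-.027,.010),np.vstack([box(-h+L-.027,h-.0095,.004)]),sph+[h-.0095,0,0]]
def parts_point(L):
    h=L/2
    return [box(-h,h-.034,.010),np.vstack([box(h-.0341,h-.034,.010),box(h-.002,h,.002)])]
def render(d,parts,x,y,z,yaw,off,shape):
    m=np.zeros((shape[0]*S,shape[1]*S),np.uint8)
    c,s=np.cos(yaw),np.sin(yaw);R=np.array([[c,-s,0],[s,c,0],[0,0,1]])
    for P in parts:
        uv=(proj(d,P@R.T+[x,y,z])-off+.5)*S-.5
        cv2.fillConvexPoly(m,cv2.convexHull(np.round(uv*16).astype(np.int32)),255,shift=4)
    return cv2.resize(m,(shape[1],shape[0]),interpolation=cv2.INTER_AREA).astype(float)/255
def steel(img):
    hsv=cv2.cvtColor(img,cv2.COLOR_BGR2HSV);return ((hsv[...,1]<95)&(hsv[...,2]>70)).astype(np.uint8)
def fit(obs,parts,p0,z):
    bl=lambda a:cv2.GaussianBlur(a,(0,0),.8)
    def cost(p):
        t=0
        for d,m,off in obs:
            t+=np.sum((bl(render(d,parts,p[0],p[1],z,p[2],off,m.shape))-bl(m))**2)/m.sum()
        return t
    s=np.array([[0,0,0],[.008,0,0],[0,.008,0],[0,0,.1]])+np.array(p0)
    r=minimize(cost,p0,method='Nelder-Mead',options=dict(initial_simplex=s,xatol=1e-5,fatol=1e-6))
    return r.x,r.fun
E
python3 - <<'E'
from fit import *
D={n:pickle.load(open(f"{n}0.pkl","rb")) for n in("scene","side")}
cl={'scene':[(221,221),(268,227),(309,235),(203,285),(242,295),(292,300)]}
for n in D:
    pass
for uv in cl['scene']:
    w=back(D['scene'],uv,.04)
    obs=[]
    for n,d in D.items():
        c=proj(d,w)[0]
        nl,lab,st,cen=cv2.connectedComponentsWithStats(steel(d['img']))
        # nearest component of decent size
        k=min([i for i in range(1,nl) if 200<st[i,4]<1500],key=lambda i:np.hypot(*(cen[i]-c)))
        x,y,ww,h=st[k,:4];off=np.array([x-8,y-8])
        m=(lab==k)[y-8:y+h+8,x-8:x+ww+8].astype(float); obs.append((d,m,off))
        if n=='side':print(uv,'side comp',np.round(cen[k]),st[k].tolist())
    res=[]
    for nm,ps in [(f'b{L}',parts_ball(L/1000)) for L in(80,100,120,140)]+[(f'p{L}',parts_point(L/1000)) for L in(90,130)]:
        b=min((fit(obs,ps,[w[0],w[1],y0],.04) for y0 in (0.,.4,-.4)),key=lambda q:q[1])
        res.append((round(b[1],4),nm,np.round(b[0],4).tolist()))
    res.sort();print(res[:2])
E
```

```text
(221, 221) side comp [299. 337.] [280, 329, 43, 17, 509]
[(np.float64(0.0564), 'b80', [0.4246, -0.2953, -0.3459]), (np.float64(0.2352), 'p90', [0.4279, -0.2965, -0.346])]
(268, 227) side comp [292. 293.] [265, 281, 58, 27, 715]
[(np.float64(0.0419), 'b120', [0.4365, -0.1925, 0.0759]), (np.float64(0.1213), 'p130', [0.4404, -0.1923, 0.0765])]
(309, 235) side comp [289. 260.] [263, 252, 61, 18, 678]
[(np.float64(0.074), 'p130', [0.4532, -0.1095, -0.131]), (np.float64(0.0882), 'b120', [0.4501, -0.109, -0.1289])]
(203, 285) side comp [377. 321.] [358, 314, 47, 15, 534]
[(np.float64(0.1054), 'p90', [0.5814, -0.3028, -0.2906]), (np.float64(0.1322), 'b80', [0.5795, -0.3021, -0.2922])]
(242, 295) side comp [372. 287.] [341, 280, 69, 15, 846]
[(np.float64(0.0462), 'b140', [0.598, -0.2246, -0.2387]), (np.float64(0.1331), 'p130', [0.5958, -0.2241, -0.2481])]
(292, 300) side comp [362. 251.] [342, 245, 47, 14, 521]
[(np.float64(0.0458), 'b100', [0.607, -0.1305, -0.2305]), (np.float64(0.1694), 'p90', [0.6053, -0.1305, -0.2395])]
```

Run:
```python
from fit import *
D={n:pickle.load(open(f"det_{n}.pkl","rb")) for n in("scene","side")}
obs=[]
for n,o in D.items():
    d=o['d'];m=np.zeros((480,640),np.uint8)
    for l in o['pocket_a']:
        if l['conf']>.5:m|=l['pixels'].astype(np.uint8)
    m=cv2.morphologyEx(m,cv2.MORPH_CLOSE,np.ones((7,7),np.uint8))
    obs.append((d,m.astype(float),np.array([0,0])))
P=[np.array([[x,y,0] for x in(-.094,.094) for y in(-.131,.131)])]
w=back(obs[0][0],(468,279),.018)
for o in ([obs[0]],[obs[1]],obs):
    b=fit(o,P,[w[0],w[1],0.],.018);print(np.round(b[0],4),b[1])
p=b[0];c,s=np.cos(p[2]),np.sin(p[2])
cen=[p[:2]+k*.066*np.array([-s,c]) for k in(-1.5,-.5,.5,1.5)]
print(np.round(cen,4))
for n,o in D.items():
    d=o['d'];im=d['img'].copy()
    nl,lab,st,ce=cv2.connectedComponentsWithStats(((cv2.cvtColor(im,cv2.COLOR_BGR2HSV)[...,1]<75)).astype(np.uint8))
    for q in cen:
        u=proj(d,[q[0],q[1],.011])[0].astype(int);k=lab[u[1],u[0]]
        ys,xs=np.where(lab==k)
        W=np.array([back(d,(a,e),.011) for a,e in zip(xs,ys)])[:,:2]-q
        l=W@[c,s];t=W@[-s,c]
        print(n,st[k,4],'len range',np.round([l.min(),l.max(),l.max()-l.min()],4),'wid',np.round([t.min(),t.max()],4))
    big=cv2.resize(im,None,fx=4,fy=4,interpolation=cv2.INTER_CUBIC)
    for q in cen:
      for L in(.094,.048):
        for z in (.018,):
          pts=[[q[0]+a*c-e*s,q[1]+a*s+e*c,z] for a,e in((-L,-.019),(L,-.019),(L,.019),(-L,.019))]
          cv2.polylines(big,[((proj(d,pts)+.5)*4).astype(np.int32)],True,(0,255,0),1)
    u=(proj(d,[p[0],p[1],.018])[0]*4).astype(int);cv2.imwrite(f"pics/pk_{n}.png",big[u[1]-280:u[1]+280,u[0]-380:u[0]+380])
```

```text
[ 0.5232  0.2086 -0.1268] 0.00471901014245032
[ 0.5239  0.209  -0.132 ] 0.009492635219204184
[ 0.5234  0.2086 -0.129 ] 0.014749248084906103
[[0.5107 0.1105]
 [0.5192 0.1759]
 [0.5277 0.2414]
 [0.5362 0.3068]]
scene 836 len range [-0.0609  0.0505  0.1113] wid [-0.0169  0.0191]
scene 1156 len range [-0.0808  0.0706  0.1514] wid [-0.0162  0.0191]
scene 1013 len range [-0.0711  0.0604  0.1315] wid [-0.0158  0.02  ]
scene 706 len range [-0.0507  0.0399  0.0906] wid [-0.0147  0.0202]
side 413 len range [-0.0584  0.0569  0.1152] wid [-0.0085  0.0221]
side 496 len range [-0.0782  0.077   0.1552] wid [-0.0079  0.0225]
side 386 len range [-0.0684  0.0671  0.1355] wid [-0.0071  0.0224]
side 240 len range [-0.0476  0.0468  0.0944] wid [-0.0063  0.0224]
```

View pics/pk_scene.png

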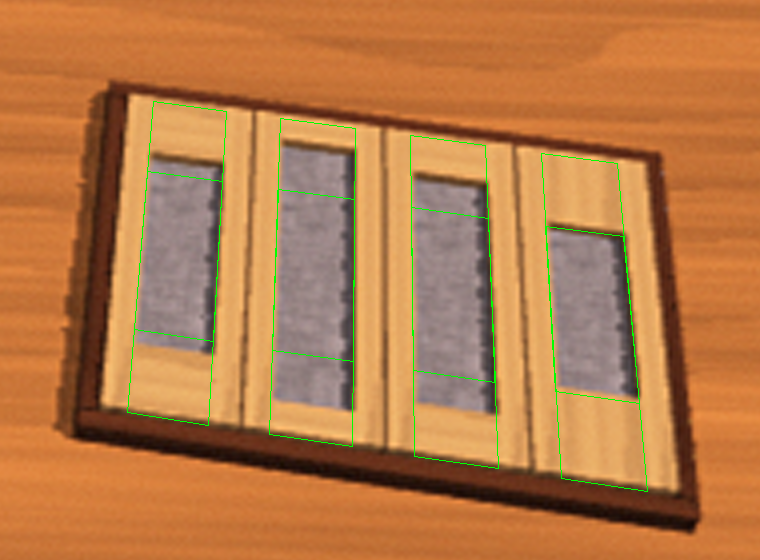

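View pics/pk_side.png

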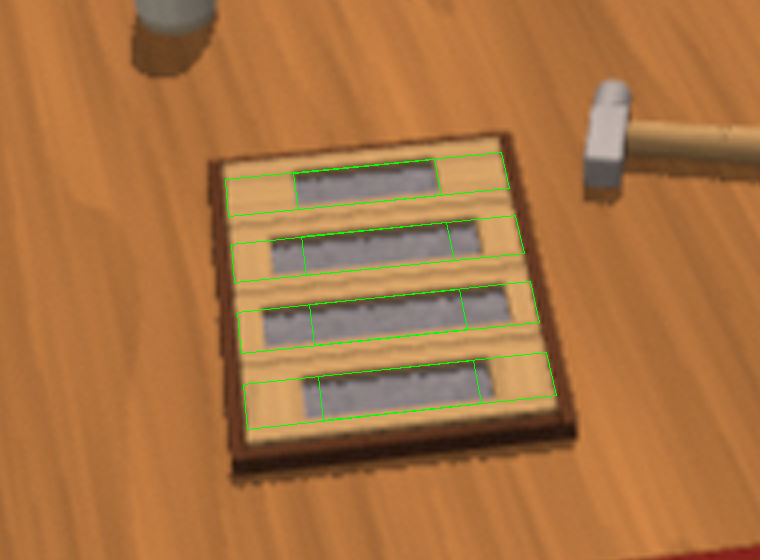

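```bash
cat > go.py <<'E'
from plant import r
import numpy as np,sys
from scipy.spatial.transform import Rotation as Ro
# punch x,y,yaw ; pocket x,y,yaw
PU=dict(a=(.4246,-.2953,-.3459),c=(.4365,-.1925,.0759),d=(.598,-.2246,-.2387),b=(.607,-.1305,-.2305))
PO=dict(b=(.5107,.1105),d=(.5192,.1759),c=(.5277,.2414),a=(.5362,.3068))
def grip_pt(x,y,yaw,off=-.010): return x+off*np.cos(yaw),y+off*np.sin(yaw)
def goal(kind,k):
    if kind=='pick': x,y,w=PU[k]
    else: (x,y),w=PO[k],-.129
    return (*grip_pt(x,y,w),w)
def plan(x,y,z,w):
    o=r.get_obs();Rc=Ro.from_euler('xyz',o['eef_rot'],degrees=True);M=Rc.as_matrix()
    best=None
    for s in(1,-1):
        ty=s*np.array([-np.sin(w),np.cos(w),0]);tx=np.array([0,0,-1.]);T=np.c_[tx,ty,np.cross(tx,ty)]
        v=(Rc.inv()*Ro.from_matrix(T)).as_rotvec()
        if best is None or np.linalg.norm(v)<np.linalg.norm(best):best=v
    t=M.T@(np.array([x,y,z])-o['eef_pos'])
    print('t',round(o['time'],2),'pos',np.round(o['eef_pos'],4),'y axis',np.round(M[:,1],3),'q7',round(o['q'][6],1),'w',round(o['gripper_width'],4),'F',np.round(o['force'],1))
    print('goal',np.round([x,y,z,w],4),'translation',np.round(t,4),'turn',np.round(best,4))
if __name__=='__main__':
    x,y,w=goal(sys.argv[1],sys.argv[2]);plan(x,y,float(sys.argv[3]),w)
E
python3 go.py pick a 0.16
```

```text
t 0.85 pos [ 0.1995 -0.697   0.2313] y axis [ 0.275 -0.961  0.   ] q7 -1.9 w 0.0856 F [ 0.3 -0.   0.7]
goal [ 0.4152 -0.2919  0.16   -0.3459] translation [ 0.0713 -0.3301 -0.3188] turn [ 6.247e-01  0.000e+00 -1.000e-04]
```

Candidates for ball_a, by pixel in the scene view:
- **Small ball-ended bar** at (221,221)
- **Other balls** at (268,227), (242,295) and (292,300)
- **Pointed bars** at (203,285) and (309,235)
- **Purple and pink bars** off the slab

I choose (221,221). The crop shows its ball, and the 80 mm model fits it best by a wide margin.

Emit:
{"method": "apply_moves", "body": {
  "steps": [
    {"translation":[0.071,-0.33,-0.319],"turn":[0.625,0,0]},
    {"translation":[0.071,-0.33,-0.319],"turn":[0.625,0,0]},
    {"translation":[0.071,-0.33,-0.319],"turn":[0.625,0,0]},
    {"translation":[0.071,-0.33,-0.319],"turn":[0.625,0,0]},
    {"translation":[0.071,-0.33,-0.319],"turn":[0.625,0,0]},
    {"translation":[0.071,-0.33,-0.319],"turn":[0.625,0,0]},
    {"translation":[0.071,-0.33,-0.319],"turn":[0.625,0,0]},
    {"translation":[0.071,-0.33,-0.319],"turn":[0.625,0,0]}
  ],
  "gripper": 0.2,
  "force": 80
}}

```text
time: 1.65
eef_pos: [0.3865, -0.3466, 0.1703]
eef_rot: [165.8, 89.9, -34.1]
force: [1.6, -1.5, 0.2]
gripper_width: 0.0512
```

```bash
python3 go.py pick a 0.1
```

```text
t 1.65 pos [ 0.3865 -0.3466  0.1703] y axis [-0.339 -0.941  0.   ] q7 -64.7 w 0.0512 F [ 1.6 -1.5  0.2]
goal [ 0.4152 -0.2919  0.1    -0.3459] translation [ 0.0703 -0.0612 -0.0083] turn [-0.0004 -0.0013 -0.0003]
```

Emit:
{"method": "apply_moves", "body": {
  "steps": [
    {"translation":[0.02,-0.045,-0.008]},
    {"translation":[0.045,-0.061,-0.008]},
    {"translation":[0.07,-0.061,-0.008]},
    {"translation":[0.09,-0.061,-0.008]},
    {"translation":[0.11,-0.061,-0.008]},
    {"translation":[0.13,-0.061,-0.008]},
    {"translation":[0.13,-0.061,-0.008]},
    {"translation":[0.13,-0.061,-0.008]}
  ]
}}

```text
$.steps[0]: bad value
```

```bash
python3 go.py pick a 0.0405;python3 - <<'E'
from plant import r
import cv2
cv2.imwrite("pics/w1.png",r.get_image("wrist")["img"])
E
```

```text
t 1.65 pos [ 0.3865 -0.3466  0.1703] y axis [-0.339 -0.941  0.   ] q7 -64.7 w 0.0512 F [ 1.6 -1.5  0.2]
goal [ 0.4152 -0.2919  0.0405 -0.3459] translation [ 0.1298 -0.0612 -0.0083] turn [-0.0004 -0.0013 -0.0003]
```

View pics/w1.png

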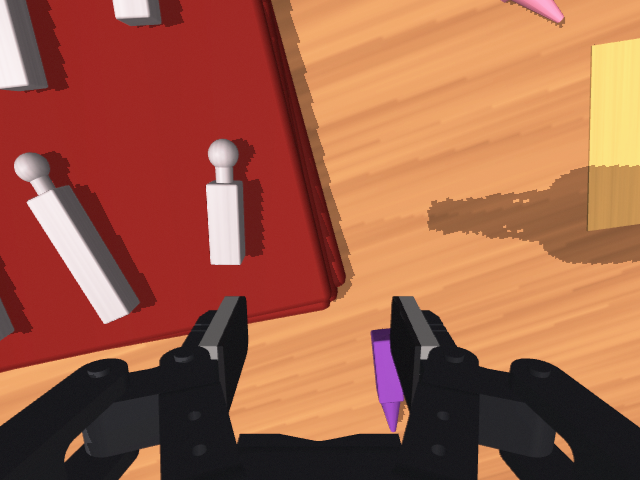

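The wrist view shows ball_a upright at (225,215), parallel to the jaws. That call was refused because turn is required, so I'm repeating it with turns.

Emit:
{"method": "apply_moves", "body": {
  "steps": [
    {"translation":[0.02,-0.045,-0.008],"turn":[0,0,0]},
    {"translation":[0.045,-0.061,-0.008],"turn":[0,0,0]},
    {"translation":[0.07,-0.061,-0.008],"turn":[0,0,0]},
    {"translation":[0.09,-0.061,-0.008],"turn":[0,0,0]},
    {"translation":[0.11,-0.061,-0.008],"turn":[0,0,0]},
    {"translation":[0.13,-0.061,-0.008],"turn":[0,0,0]},
    {"translation":[0.13,-0.061,-0.008],"turn":[0,0,0]},
    {"translation":[0.13,-0.061,-0.008],"turn":[0,0,0]}
  ]
}}

```text
time: 2.5
eef_pos: [0.4185, -0.2803, 0.0392]
eef_rot: [-70.1, 89.5, 90.8]
force: [0.6, 0.2, -0.2]
gripper_width: 0.0515
```

```bash
python3 go.py pick a 0.0405;python3 - <<'E'
from plant import r
import cv2
cv2.imwrite("pics/w2.png",r.get_image("wrist")["img"])
E
```

```text
t 2.5 pos [ 0.4185 -0.2803  0.0392] y axis [-0.327 -0.945 -0.008] q7 -68.0 w 0.0515 F [ 0.6  0.2 -0.2]
goal [ 0.4152 -0.2919  0.0405 -0.3459] translation [-0.0014  0.012  -0.0007] turn [0.0123 0.003  0.0082]
```

View pics/w2.png

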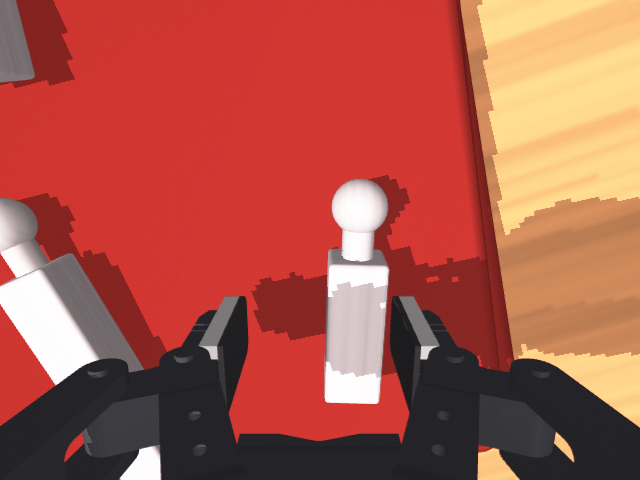

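The image call between planning and moving let the arm settle, which left a 12 mm lateral offset. Ball_a is at (357,330), to the right inside the jaws. I'll correct the offset, then close.

```bash
python3 go.py pick a 0.0400
```

```text
t 2.55 pos [ 0.4188 -0.2805  0.0397] y axis [-0.327 -0.945 -0.008] q7 -68.0 w 0.0512 F [ 0.3 -0.7  0.6]
goal [ 0.4152 -0.2919  0.04   -0.3459] translation [-0.0004  0.012  -0.0003] turn [0.0123 0.0019 0.0079]
```

Emit:
{"method": "apply_moves", "body": {
  "steps": [
    {"translation":[0,0.006,0],"turn":[0.012,0.002,0.008]},
    {"translation":[0,0.012,0],"turn":[0.012,0.002,0.008]},
    {"translation":[0,0.012,0],"turn":[0.012,0.002,0.008]},
    {"translation":[0,0.012,0],"turn":[0.012,0.002,0.008]},
    {"translation":[0,0.012,0],"turn":[0.012,0.002,0.008]},
    {"translation":[0,0.012,0],"turn":[0.012,0.002,0.008]},
    {"translation":[0,0.012,0],"turn":[0.012,0.002,0.008]},
    {"translation":[0,0.012,0],"turn":[0.012,0.002,0.008]}
  ]
}}

```text
time: 3.35
eef_pos: [0.4149, -0.2917, 0.0395]
eef_rot: [172.8, 90.0, -27.0]
force: [-0.9, 0.6, 0.7]
gripper_width: 0.0516
```

Emit:
{"method": "apply_moves", "body": {
  "steps": [
    {"translation":[0,0,0],"turn":[0,0,0]},
    {"translation":[0,0,0],"turn":[0,0,0]},
    {"translation":[0,0,0],"turn":[0,0,0]},
    {"translation":[0,0,0],"turn":[0,0,0]},
    {"translation":[0,0,0],"turn":[0,0,0]},
    {"translation":[0,0,0],"turn":[0,0,0]},
    {"translation":[0,0,0],"turn":[0,0,0]},
    {"translation":[0,0,0],"turn":[0,0,0]}
  ],
  "gripper": -1
}}

```text
time: 4.15
eef_pos: [0.4149, -0.2917, 0.0398]
eef_rot: [-161.6, 90.0, -1.3]
force: [-1.1, 0.8, 5.5]
gripper_width: 0.0174
```

Emit:
{"method": "apply_moves", "body": {
  "steps": [
    {"translation":[-0.01,0,0],"turn":[0,0,0]},
    {"translation":[-0.03,0,0],"turn":[0,0,0]},
    {"translation":[-0.05,0,0],"turn":[0,0,0]},
    {"translation":[-0.07,0,0],"turn":[0,0,0]},
    {"translation":[-0.08,0,0],"turn":[0,0,0]},
    {"translation":[-0.08,0,0],"turn":[0,0,0]},
    {"translation":[-0.08,0,0],"turn":[0,0,0]},
    {"translation":[-0.08,0,0],"turn":[0,0,0]}
  ]
}}

```text
time: 4.95
eef_pos: [0.4142, -0.2912, 0.119]
eef_rot: [-14.3, 89.9, 145.9]
force: [-0.4, 0.5, -2.8]
gripper_width: 0.0175
```

```bash
python3 - <<'E'
from plant import r
import cv2
cv2.imwrite("pics/w3.png",r.get_image("wrist")["img"])
E
python3 go.py place a 0.11
```

```text
t 5.0 pos [ 0.4143 -0.2913  0.1189] y axis [-0.339 -0.941 -0.   ] q7 -69.6 w 0.0178 F [ 0.3 -0.1 -2.7]
goal [ 0.5263  0.3081  0.11   -0.129 ] translation [ 0.0094 -0.6019  0.0975] turn [-0.2163  0.0017  0.0006]
```

View pics/w3.png

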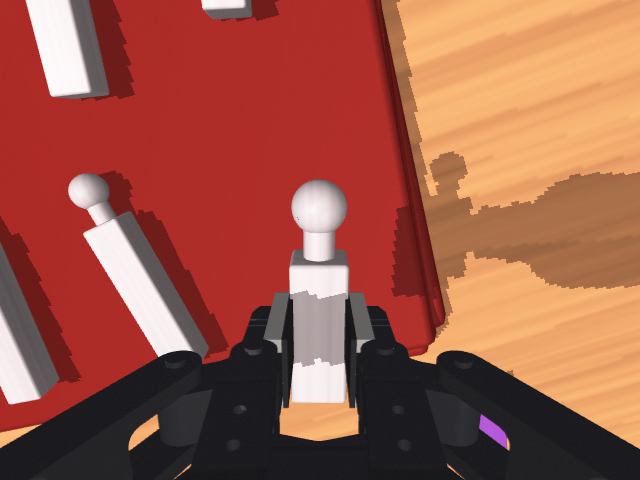

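Ball_a is held straight, with its ball at (320,208). Next I move it to pocket_a.

Emit:
{"method": "apply_moves", "body": {
  "steps": [
    {"translation":[0,-0.03,0.005],"turn":[-0.03,0.002,0]},
    {"translation":[0,-0.075,0.012],"turn":[-0.06,0.002,0]},
    {"translation":[0,-0.12,0.02],"turn":[-0.1,0.002,0]},
    {"translation":[0,-0.165,0.027],"turn":[-0.14,0.002,0]},
    {"translation":[0,-0.21,0.034],"turn":[-0.18,0.002,0]},
    {"translation":[0,-0.255,0.041],"turn":[-0.216,0.002,0]},
    {"translation":[0,-0.3,0.049],"turn":[-0.216,0.002,0]},
    {"translation":[0,-0.345,0.056],"turn":[-0.216,0.002,0]}
  ]
}}

```text
time: 5.8
eef_pos: [0.4779, 0.0541, 0.1184]
eef_rot: [-1.6, 89.9, 171.0]
force: [0.8, 0.0, -2.2]
gripper_width: 0.0172
```

```bash
python3 go.py place a 0.08
```

```text
t 5.8 pos [0.4779 0.0541 0.1184] y axis [-0.129 -0.992 -0.   ] q7 -98.1 w 0.0172 F [ 0.8  0.  -2.2]
goal [ 0.5263  0.3081  0.08   -0.129 ] translation [ 0.0384 -0.2581 -0.0153] turn [-0.0003  0.0012  0.    ]
```

Emit:
{"method": "apply_moves", "body": {
  "steps": [
    {"translation":[0.005,-0.05,-0.003],"turn":[0,0,0]},
    {"translation":[0.01,-0.1,-0.006],"turn":[0,0,0]},
    {"translation":[0.015,-0.15,-0.009],"turn":[0,0,0]},
    {"translation":[0.02,-0.2,-0.012],"turn":[0,0,0]},
    {"translation":[0.03,-0.24,-0.015],"turn":[0,0,0]},
    {"translation":[0.038,-0.258,-0.015],"turn":[0,0,0]},
    {"translation":[0.038,-0.258,-0.015],"turn":[0,0,0]},
    {"translation":[0.038,-0.258,-0.015],"turn":[0,0,0]}
  ]
}}

```text
time: 6.6
eef_pos: [0.525, 0.3066, 0.0792]
eef_rot: [40.1, 89.8, -147.3]
force: [0.7, -0.5, -2.7]
gripper_width: 0.0174
```

```bash
python3 - <<'E'
from plant import r
import cv2
cv2.imwrite("pics/w4.png",r.get_image("wrist")["img"])
E
python3 go.py place a 0.0215
```

```text
t 6.65 pos [0.5255 0.3055 0.0797] y axis [-0.131 -0.991  0.003] q7 -118.5 w 0.0175 F [ 0.8 -0.3 -2.3]
goal [ 0.5263  0.3081  0.0215 -0.129 ] translation [ 0.0582 -0.0029 -0.0006] turn [-0.0022  0.0025 -0.0028]
```

View pics/w4.png

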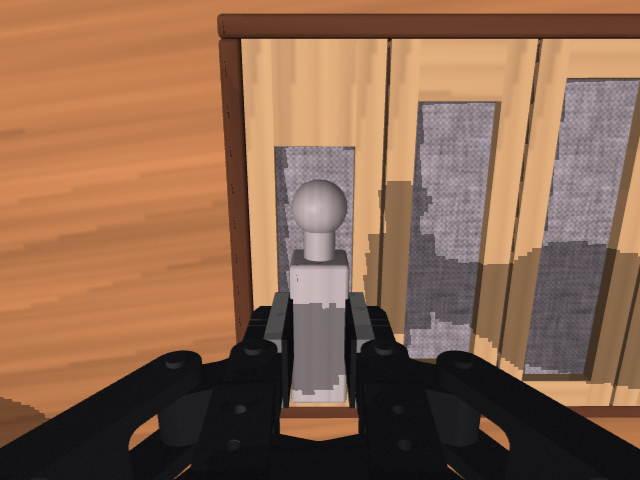

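The bar lines up over pocket_a, ball at (320,208) and felt from 275 to 355. Lowering and releasing.

Emit:
{"method": "apply_moves", "body": {
  "steps": [
    {"translation":[0.01,-0.003,0],"turn":[0,0,0]},
    {"translation":[0.022,-0.003,0],"turn":[0,0,0]},
    {"translation":[0.034,-0.003,0],"turn":[0,0,0]},
    {"translation":[0.044,-0.003,0],"turn":[0,0,0]},
    {"translation":[0.052,-0.003,0],"turn":[0,0,0]},
    {"translation":[0.058,-0.003,0],"turn":[0,0,0]},
    {"translation":[0.058,-0.003,0],"turn":[0,0,0]},
    {"translation":[0.058,-0.003,0],"turn":[0,0,0]}
  ]
}}

```text
time: 7.45
eef_pos: [0.5259, 0.3084, 0.0216]
eef_rot: [48.7, 89.8, -138.8]
force: [-0.9, -0.8, -2.6]
gripper_width: 0.0176
```

Emit:
{"method": "apply_moves", "body": {
  "steps": [
    {"translation":[0,0,0],"turn":[0,0,0]},
    {"translation":[0,0,0],"turn":[0,0,0]},
    {"translation":[0,0,0],"turn":[0,0,0]},
    {"translation":[0,0,0],"turn":[0,0,0]},
    {"translation":[-0.01,0,0],"turn":[0,0,0]},
    {"translation":[-0.04,0,0],"turn":[0,0,0]},
    {"translation":[-0.07,0,0],"turn":[0,0,0]},
    {"translation":[-0.1,0,0],"turn":[0,0,0]}
  ],
  "gripper": 0
}}

```text
time: 8.25
eef_pos: [0.5261, 0.3085, 0.1232]
eef_rot: [49.6, 89.8, -137.9]
force: [-0.7, 1.1, -0.4]
gripper_width: 0.0428
```

```bash
python3 - <<'E'
from plant import r
import cv2
cv2.imwrite("pics/w5.png",r.get_image("wrist")["img"])
E
python3 go.py pick b 0.12
```

```text
t 8.3 pos [0.5291 0.31   0.1282] y axis [-0.131 -0.991 -0.003] q7 -119.7 w 0.0424 F [0.4 0.2 2.2]
goal [ 0.5973 -0.1282  0.12   -0.2305] translation [ 0.0073  0.4255 -0.1251] turn [ 0.0988 -0.004   0.0034]
```

View pics/w5.png

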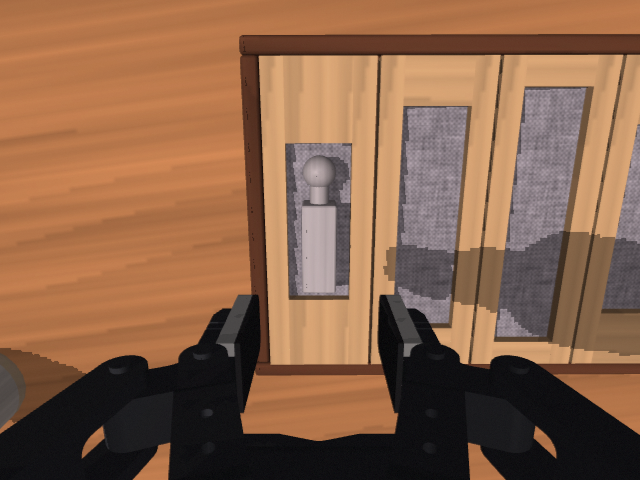

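Ball_a is seated in pocket_a, bar from (319,155) to (319,292) inside felt from 143 to 298. Next is ball_b, at scene pixel (292,300).

Emit:
{"method": "apply_moves", "body": {
  "steps": [
    {"translation":[0.001,0.04,-0.012],"turn":[0.02,-0.004,0.003]},
    {"translation":[0.002,0.085,-0.025],"turn":[0.04,-0.004,0.003]},
    {"translation":[0.003,0.132,-0.039],"turn":[0.06,-0.004,0.003]},
    {"translation":[0.004,0.18,-0.053],"turn":[0.08,-0.004,0.003]},
    {"translation":[0.005,0.227,-0.067],"turn":[0.099,-0.004,0.003]},
    {"translation":[0.006,0.275,-0.08],"turn":[0.099,-0.004,0.003]},
    {"translation":[0.007,0.32,-0.094],"turn":[0.099,-0.004,0.003]},
    {"translation":[0.007,0.365,-0.107],"turn":[0.099,-0.004,0.003]}
  ],
  "gripper": 0.2
}}

```text
time: 9.1
eef_pos: [0.5874, -0.0679, 0.121]
eef_rot: [-146.7, 89.9, 20.0]
force: [1.0, -0.5, -0.0]
gripper_width: 0.0516
```

```bash
python3 go.py pick b 0.08
```

```text
t 9.1 pos [ 0.5874 -0.0679  0.121 ] y axis [-0.229 -0.973 -0.001] q7 -89.5 w 0.0516 F [ 1.  -0.5 -0. ]
goal [ 0.5973 -0.1282  0.08   -0.2305] translation [ 0.041   0.0564 -0.0234] turn [-0.0005 -0.0008  0.0005]
```

Emit:
{"method": "apply_moves", "body": {
  "steps": [
    {"translation":[0.005,0.035,-0.014],"turn":[0,0,0]},
    {"translation":[0.01,0.05,-0.022],"turn":[0,0,0]},
    {"translation":[0.025,0.056,-0.023],"turn":[0,0,0]},
    {"translation":[0.035,0.056,-0.023],"turn":[0,0,0]},
    {"translation":[0.041,0.056,-0.023],"turn":[0,0,0]},
    {"translation":[0.041,0.056,-0.023],"turn":[0,0,0]},
    {"translation":[0.041,0.056,-0.023],"turn":[0,0,0]},
    {"translation":[0.041,0.056,-0.023],"turn":[0,0,0]}
  ]
}}

```text
time: 9.9
eef_pos: [0.5974, -0.1266, 0.0803]
eef_rot: [-144.8, 89.9, 22.1]
force: [-0.6, 0.7, -0.1]
gripper_width: 0.051
```

```bash
python3 - <<'E'
from plant import r
import cv2
cv2.imwrite("pics/w6.png",r.get_image("wrist")["img"])
E
python3 go.py pick b 0.04
```

```text
t 9.95 pos [ 0.5975 -0.1269  0.0805] y axis [-0.228 -0.974 -0.001] q7 -83.6 w 0.0513 F [-0.2 -0.7  0.7]
goal [ 0.5973 -0.1282  0.04   -0.2305] translation [ 0.0405  0.0013 -0.    ] turn [ 0.0006 -0.0016  0.0008]
```

View pics/w6.png

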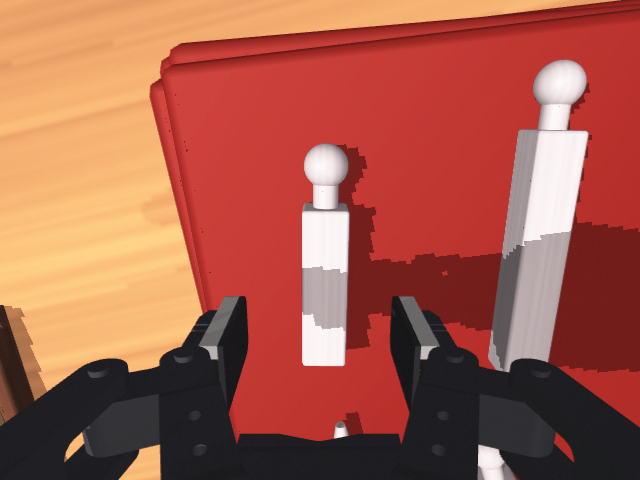

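Ball_b is centred between the jaws, ball at (326,165). I'll descend, close and lift.

Emit:
{"method": "apply_moves", "body": {
  "steps": [
    {"translation":[0.01,0.001,0],"turn":[0,0,0]},
    {"translation":[0.02,0.001,0],"turn":[0,0,0]},
    {"translation":[0.03,0.001,0],"turn":[0,0,0]},
    {"translation":[0.037,0.001,0],"turn":[0,0,0]},
    {"translation":[0.0405,0.001,0],"turn":[0,0,0]},
    {"translation":[0.0405,0.001,0],"turn":[0,0,0]},
    {"translation":[0.0405,0.001,0],"turn":[0,0,0]},
    {"translation":[0.0405,0.001,0],"turn":[0,0,0]}
  ]
}}

```text
time: 10.75
eef_pos: [0.5976, -0.128, 0.0403]
eef_rot: [-160.4, 89.9, 6.4]
force: [0.1, -0.3, 0.7]
gripper_width: 0.0514
```

Emit:
{"method": "apply_moves", "body": {
  "steps": [
    {"translation":[0,0,0],"turn":[0,0,0]},
    {"translation":[0,0,0],"turn":[0,0,0]},
    {"translation":[0,0,0],"turn":[0,0,0]},
    {"translation":[0,0,0],"turn":[0,0,0]},
    {"translation":[0,0,0],"turn":[0,0,0]},
    {"translation":[0,0,0],"turn":[0,0,0]},
    {"translation":[0,0,0],"turn":[0,0,0]},
    {"translation":[0,0,0],"turn":[0,0,0]}
  ],
  "gripper": -1
}}

```text
time: 11.55
eef_pos: [0.5979, -0.1282, 0.041]
eef_rot: [-164.4, 89.8, 2.4]
force: [-0.3, 0.8, 5.5]
gripper_width: 0.0171
```

Emit:
{"method": "apply_moves", "body": {
  "steps": [
    {"translation":[-0.01,0,0],"turn":[0,0,0]},
    {"translation":[-0.03,0,0],"turn":[0,0,0]},
    {"translation":[-0.05,0,0],"turn":[0,0,0]},
    {"translation":[-0.07,0,0],"turn":[0,0,0]},
    {"translation":[-0.08,0,0],"turn":[0,0,0]},
    {"translation":[-0.08,0,0],"turn":[0,0,0]},
    {"translation":[-0.08,0,0],"turn":[0,0,0]},
    {"translation":[-0.08,0,0],"turn":[0,0,0]}
  ]
}}

```text
time: 12.35
eef_pos: [0.5967, -0.1279, 0.1199]
eef_rot: [-136.2, 89.9, 30.6]
force: [-0.4, -0.4, -2.8]
gripper_width: 0.0175
```

```bash
python3 go.py place b 0.11
```

```text
t 12.35 pos [ 0.5967 -0.1279  0.1199] y axis [-0.228 -0.974 -0.001] q7 -84.3 w 0.0175 F [-0.4 -0.4 -2.8]
goal [ 0.5008  0.1118  0.11   -0.129 ] translation [ 0.01   -0.2116  0.148 ] turn [-0.1009 -0.0008  0.0007]
```

Emit:
{"method": "apply_moves", "body": {
  "steps": [
    {"translation":[0,-0.035,0.025],"turn":[-0.02,0,0]},
    {"translation":[0,-0.07,0.049],"turn":[-0.05,0,0]},
    {"translation":[0,-0.105,0.073],"turn":[-0.075,0,0]},
    {"translation":[0,-0.14,0.098],"turn":[-0.101,0,0]},
    {"translation":[0.01,-0.175,0.122],"turn":[-0.101,0,0]},
    {"translation":[0.02,-0.2,0.14],"turn":[-0.101,0,0]},
    {"translation":[0.03,-0.2115,0.148],"turn":[-0.101,0,0]},
    {"translation":[0.04,-0.2115,0.148],"turn":[-0.101,0,0]}
  ]
}}

```text
time: 13.15
eef_pos: [0.4998, 0.1139, 0.0788]
eef_rot: [-55.4, 89.9, 117.4]
force: [0.3, -0.3, -2.7]
gripper_width: 0.0173
```

```bash
python3 - <<'E'
from plant import r
import cv2
r.get_image("side")
cv2.imwrite("pics/w7.png",r.get_image("wrist")["img"])
E
python3 go.py place b 0.0225
```

```text
t 13.25 pos [0.5006 0.1101 0.0784] y axis [-0.13  -0.992  0.001] q7 -101.2 w 0.0175 F [ 0.4  0.3 -2.1]
goal [ 0.5008  0.1118  0.0225 -0.129 ] translation [ 0.0559 -0.0018 -0.0001] turn [-0.0012  0.0009 -0.0015]
```

View pics/w7.png

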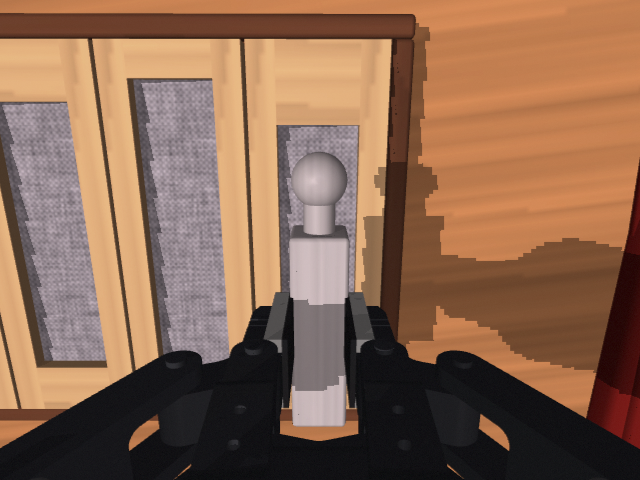

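Ball_b is over pocket_b, ball at (320,180) and felt from 278 to 358. I'll lower it, release and retreat.

Emit:
{"method": "apply_moves", "body": {
  "steps": [
    {"translation":[0.01,-0.002,-0.002],"turn":[0,0,0]},
    {"translation":[0.022,-0.002,-0.002],"turn":[0,0,0]},
    {"translation":[0.034,-0.002,-0.002],"turn":[0,0,0]},
    {"translation":[0.044,-0.002,-0.002],"turn":[0,0,0]},
    {"translation":[0.051,-0.002,-0.002],"turn":[0,0,0]},
    {"translation":[0.056,-0.002,-0.002],"turn":[0,0,0]},
    {"translation":[0.056,-0.002,-0.002],"turn":[0,0,0]},
    {"translation":[0.056,-0.002,-0.002],"turn":[0,0,0]}
  ]
}}

```text
time: 14.05
eef_pos: [0.5029, 0.1118, 0.0225]
eef_rot: [70.5, 89.9, -116.9]
force: [0.9, 0.1, -2.2]
gripper_width: 0.0175
```

Emit:
{"method": "apply_moves", "body": {
  "steps": [
    {"translation":[0,0,0],"turn":[0,0,0]},
    {"translation":[0,0,0],"turn":[0,0,0]},
    {"translation":[0,0,0],"turn":[0,0,0]},
    {"translation":[0,0,0],"turn":[0,0,0]},
    {"translation":[-0.01,0,0],"turn":[0,0,0]},
    {"translation":[-0.04,0,0],"turn":[0,0,0]},
    {"translation":[-0.07,0,0],"turn":[0,0,0]},
    {"translation":[-0.1,0,0],"turn":[0,0,0]}
  ],
  "gripper": 0
}}

```text
time: 14.85
eef_pos: [0.5027, 0.1118, 0.124]
eef_rot: [63.1, 89.9, -124.3]
force: [0.8, 0.2, 0.6]
gripper_width: 0.0427
```

```bash
python3 - <<'E'
from plant import r
import cv2
cv2.imwrite("pics/w8.png",r.get_image("wrist")["img"])
E
python3 go.py pick d 0.12
```

```text
t 14.9 pos [0.5055 0.1124 0.1281] y axis [-0.13  -0.991 -0.002] q7 -102.5 w 0.0431 F [0.4 0.2 1.7]
goal [ 0.5883 -0.2222  0.12   -0.2387] translation [ 0.0082  0.321  -0.1256] turn [ 0.1081 -0.0063  0.0025]
```

View pics/w8.png

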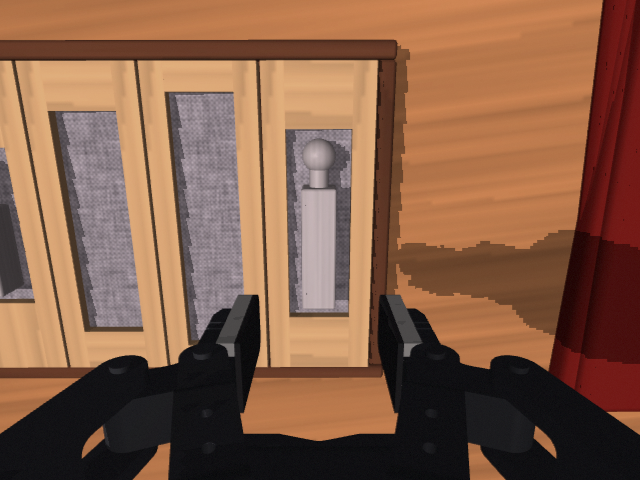

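Ball_b is seated: bar from rows 138 to 308 inside felt from 128 to 315. Next is ball_d, at scene pixel (242,295).

Emit:
{"method": "apply_moves", "body": {
  "steps": [
    {"translation":[0.001,0.04,-0.016],"turn":[0.03,-0.006,0.0025]},
    {"translation":[0.003,0.085,-0.033],"turn":[0.06,-0.006,0.0025]},
    {"translation":[0.004,0.13,-0.051],"turn":[0.09,-0.006,0.0025]},
    {"translation":[0.005,0.175,-0.068],"turn":[0.108,-0.006,0.0025]},
    {"translation":[0.006,0.22,-0.086],"turn":[0.108,-0.006,0.0025]},
    {"translation":[0.007,0.265,-0.104],"turn":[0.108,-0.006,0.0025]},
    {"translation":[0.008,0.305,-0.12],"turn":[0.108,-0.006,0.0025]},
    {"translation":[0.008,0.321,-0.1256],"turn":[0.108,-0.006,0.0025]}
  ],
  "gripper": 0.2
}}

```text
time: 15.7
eef_pos: [0.5886, -0.2289, 0.1212]
eef_rot: [135.0, 89.7, -59.0]
force: [-0.1, -0.1, 1.2]
gripper_width: 0.0511
```

```bash
python3 - <<'E'
from plant import r
import cv2
r.get_image("side")
cv2.imwrite("pics/w9.png",r.get_image("wrist")["img"])
E
python3 go.py pick d 0.0405
```

```text
t 15.8 pos [ 0.5881 -0.2264  0.1209] y axis [-0.242 -0.97   0.002] q7 -76.4 w 0.0513 F [-0.7 -0.  -0.8]
goal [ 0.5883 -0.2222  0.0405 -0.2387] translation [ 0.0803 -0.0043  0.001 ] turn [-0.0056 -0.002  -0.0021]
```

View pics/w9.png

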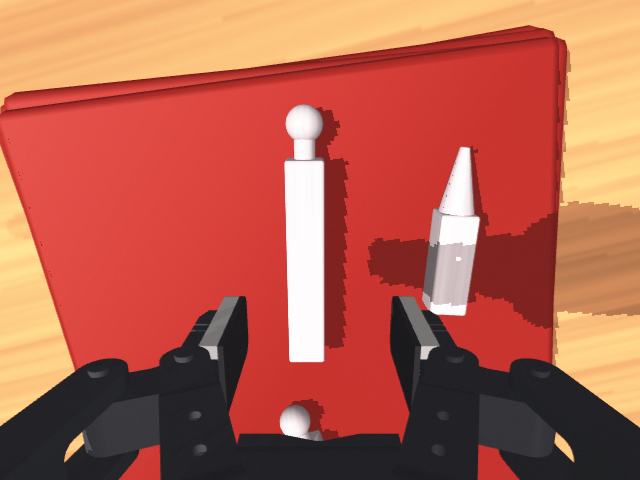

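Ball_d is at (305,240), slightly left of the jaw centre as planned, and point_a is clear at (455,260). I'll descend and grip.

Emit:
{"method": "apply_moves", "body": {
  "steps": [
    {"translation":[0.015,-0.004,0.001],"turn":[-0.006,0,0]},
    {"translation":[0.03,-0.004,0.001],"turn":[-0.006,0,0]},
    {"translation":[0.045,-0.004,0.001],"turn":[-0.006,0,0]},
    {"translation":[0.06,-0.004,0.001],"turn":[-0.006,0,0]},
    {"translation":[0.072,-0.004,0.001],"turn":[-0.006,0,0]},
    {"translation":[0.08,-0.004,0.001],"turn":[-0.006,0,0]},
    {"translation":[0.08,-0.004,0.001],"turn":[-0.006,0,0]},
    {"translation":[0.08,-0.004,0.001],"turn":[-0.006,0,0]}
  ]
}}

```text
time: 16.6
eef_pos: [0.5883, -0.2228, 0.0408]
eef_rot: [132.6, 89.8, -61.0]
force: [0.4, -0.1, 0.6]
gripper_width: 0.0512
```

Emit:
{"method": "apply_moves", "body": {
  "steps": [
    {"translation":[0,0,0],"turn":[0,0,0]},
    {"translation":[0,0,0],"turn":[0,0,0]},
    {"translation":[0,0,0],"turn":[0,0,0]},
    {"translation":[0,0,0],"turn":[0,0,0]},
    {"translation":[0,0,0],"turn":[0,0,0]},
    {"translation":[0,0,0],"turn":[0,0,0]},
    {"translation":[0,0,0],"turn":[0,0,0]},
    {"translation":[0,0,0],"turn":[0,0,0]}
  ],
  "gripper": -1
}}

```text
time: 17.4
eef_pos: [0.5888, -0.2231, 0.0418]
eef_rot: [146.0, 89.8, -47.7]
force: [-0.5, -0.0, 5.7]
gripper_width: 0.0171
```

Emit:
{"method": "apply_moves", "body": {
  "steps": [
    {"translation":[-0.01,0,0],"turn":[0,0,0]},
    {"translation":[-0.03,0,0],"turn":[0,0,0]},
    {"translation":[-0.05,0,0],"turn":[0,0,0]},
    {"translation":[-0.07,0,0],"turn":[0,0,0]},
    {"translation":[-0.08,0,0],"turn":[0,0,0]},
    {"translation":[-0.08,0,0],"turn":[0,0,0]},
    {"translation":[-0.08,0,0],"turn":[0,0,0]},
    {"translation":[-0.08,0,0],"turn":[0,0,0]}
  ]
}}

```text
time: 18.2
eef_pos: [0.5876, -0.2224, 0.1206]
eef_rot: [112.7, 89.9, -81.0]
force: [-0.0, -0.4, -4.4]
gripper_width: 0.0172
```

```bash
python3 go.py place d 0.11
```

```text
t 18.2 pos [ 0.5876 -0.2224  0.1206] y axis [-0.236 -0.972  0.002] q7 -76.4 w 0.0172 F [-0.  -0.4 -4.4]
goal [ 0.5093  0.1772  0.11   -0.129 ] translation [ 0.0097 -0.3697  0.1705] turn [-0.1097 -0.0008 -0.0022]
```

Emit:
{"method": "apply_moves", "body": {
  "steps": [
    {"translation":[0,-0.03,0.014],"turn":[-0.02,0,-0.002]},
    {"translation":[0,-0.07,0.032],"turn":[-0.04,0,-0.002]},
    {"translation":[0,-0.115,0.053],"turn":[-0.06,0,-0.002]},
    {"translation":[0,-0.16,0.074],"turn":[-0.08,0,-0.002]},
    {"translation":[0,-0.205,0.095],"turn":[-0.1,0,-0.002]},
    {"translation":[0,-0.25,0.115],"turn":[-0.11,0,-0.002]},
    {"translation":[0,-0.295,0.136],"turn":[-0.11,0,-0.002]},
    {"translation":[0.005,-0.33,0.152],"turn":[-0.11,0,-0.002]}
  ]
}}

```text
time: 19.0
eef_pos: [0.5169, 0.1378, 0.1143]
eef_rot: [-94.4, 90.0, 78.4]
force: [1.0, -0.2, -3.9]
gripper_width: 0.0176
```

```bash
python3 go.py place d 0.08
```

```text
t 19.0 pos [0.5169 0.1378 0.1143] y axis [-0.126 -0.992 -0.001] q7 -103.9 w 0.0176 F [ 1.  -0.2 -3.9]
goal [ 0.5093  0.1772  0.08   -0.129 ] translation [ 0.0344 -0.038   0.0125] turn [ 0.0031 -0.0001  0.0009]
```

Emit:
{"method": "apply_moves", "body": {
  "steps": [
    {"translation":[0.004,-0.025,0.008],"turn":[0.003,0,0]},
    {"translation":[0.01,-0.036,0.012],"turn":[0.003,0,0]},
    {"translation":[0.018,-0.038,0.012],"turn":[0.003,0,0]},
    {"translation":[0.026,-0.038,0.012],"turn":[0.003,0,0]},
    {"translation":[0.034,-0.038,0.012],"turn":[0.003,0,0]},
    {"translation":[0.034,-0.038,0.012],"turn":[0.003,0,0]},
    {"translation":[0.034,-0.038,0.012],"turn":[0.003,0,0]},
    {"translation":[0.034,-0.038,0.012],"turn":[0.003,0,0]}
  ]
}}

```text
time: 19.8
eef_pos: [0.5103, 0.1763, 0.0806]
eef_rot: [-125.0, 89.9, 47.6]
force: [-0.0, -0.5, -4.4]
gripper_width: 0.0175
```

```bash
python3 - <<'E'
from plant import r
import cv2
cv2.imwrite("pics/w10.png",r.get_image("wrist")["img"])
E
python3 go.py place d 0.0228
```

```text
t 19.85 pos [0.5103 0.1766 0.0807] y axis [-0.13  -0.992 -0.001] q7 -106.8 w 0.0169 F [-0.3  0.1 -3.9]
goal [ 0.5093  0.1772  0.0228 -0.129 ] translation [ 0.0579 -0.0004  0.0011] turn [-0.0009 -0.0008  0.0011]
```

View pics/w10.png

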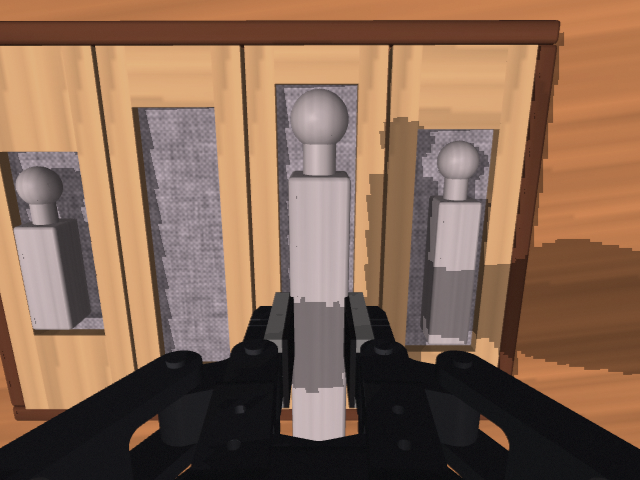

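Ball_d is over pocket_d with ball_a and ball_b seated beside it. I'll lower and release.

Emit:
{"method": "apply_moves", "body": {
  "steps": [
    {"translation":[0.01,0,0],"turn":[0,0,0]},
    {"translation":[0.022,0,0],"turn":[0,0,0]},
    {"translation":[0.034,0,0],"turn":[0,0,0]},
    {"translation":[0.044,0,0],"turn":[0,0,0]},
    {"translation":[0.052,0,0],"turn":[0,0,0]},
    {"translation":[0.058,0,0],"turn":[0,0,0]},
    {"translation":[0.058,0,0],"turn":[0,0,0]},
    {"translation":[0.058,0,0],"turn":[0,0,0]}
  ]
}}

```text
time: 20.65
eef_pos: [0.51, 0.1766, 0.0228]
eef_rot: [-99.1, 89.9, 73.5]
force: [-1.7, -0.2, 0.4]
gripper_width: 0.0176
```

Emit:
{"method": "apply_moves", "body": {
  "steps": [
    {"translation":[0,0,0],"turn":[0,0,0]},
    {"translation":[0,0,0],"turn":[0,0,0]},
    {"translation":[0,0,0],"turn":[0,0,0]},
    {"translation":[0,0,0],"turn":[0,0,0]},
    {"translation":[-0.01,0,0],"turn":[0,0,0]},
    {"translation":[-0.04,0,0],"turn":[0,0,0]},
    {"translation":[-0.07,0,0],"turn":[0,0,0]},
    {"translation":[-0.1,0,0],"turn":[0,0,0]}
  ],
  "gripper": 0
}}

```text
time: 21.45
eef_pos: [0.5099, 0.1763, 0.1244]
eef_rot: [-98.8, 89.9, 73.8]
force: [0.1, 0.3, 0.6]
gripper_width: 0.0429
```

```bash
python3 - <<'E'
from plant import r
import cv2
cv2.imwrite("pics/w11.png",r.get_image("wrist")["img"])
E
python3 go.py pick c 0.12
```

```text
t 21.5 pos [0.5127 0.1772 0.1287] y axis [-0.13  -0.991 -0.005] q7 -108.0 w 0.0425 F [0.3 0.7 2.4]
goal [ 0.4265 -0.1933  0.12    0.0759] translation [0.0064 0.3785 0.0372] turn [-0.2066 -0.0074  0.0046]
```

View pics/w11.png

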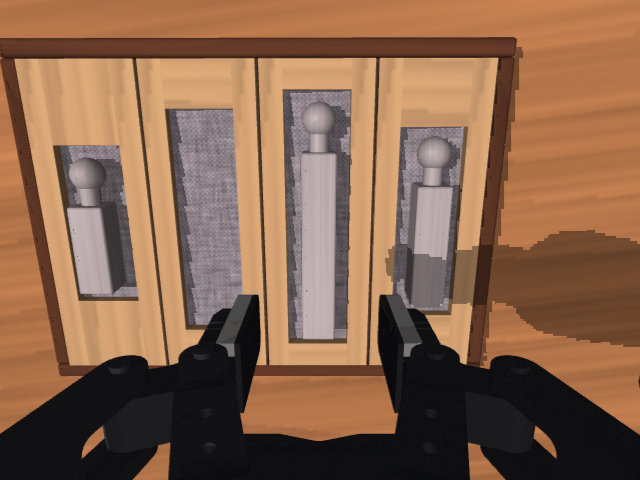

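Ball_d is seated, rows 101 to 339 inside felt from 90 to 342. Last is ball_c, at scene pixel (268,227).

Emit:
{"method": "apply_moves", "body": {
  "steps": [
    {"translation":[0.001,0.04,0.004],"turn":[-0.03,-0.007,0.0045]},
    {"translation":[0.002,0.085,0.008],"turn":[-0.06,-0.007,0.0045]},
    {"translation":[0.003,0.135,0.013],"turn":[-0.09,-0.007,0.0045]},
    {"translation":[0.004,0.185,0.018],"turn":[-0.12,-0.007,0.0045]},
    {"translation":[0.005,0.235,0.023],"turn":[-0.15,-0.007,0.0045]},
    {"translation":[0.006,0.285,0.028],"turn":[-0.18,-0.007,0.0045]},
    {"translation":[0.006,0.33,0.033],"turn":[-0.2066,-0.007,0.0045]},
    {"translation":[0.006,0.36,0.036],"turn":[-0.2066,-0.007,0.0045]}
  ],
  "gripper": 0.2
}}

```text
time: 22.3
eef_pos: [0.4287, -0.1788, 0.1211]
eef_rot: [119.7, 89.9, -56.2]
force: [0.7, 0.4, -0.5]
gripper_width: 0.0517
```

```bash
python3 - <<'E'
from plant import r
import cv2
r.get_image("side")
cv2.imwrite("pics/w12.png",r.get_image("wrist")["img"])
E
python3 go.py pick c 0.0405
```

```text
t 22.4 pos [ 0.4286 -0.1804  0.1212] y axis [ 0.066 -0.998  0.003] q7 -62.6 w 0.0513 F [-0.9 -0.3 -0.6]
goal [ 0.4265 -0.1933  0.0405  0.0759] translation [0.0807 0.0125 0.003 ] turn [-0.0097 -0.001  -0.0027]
```

View pics/w12.png

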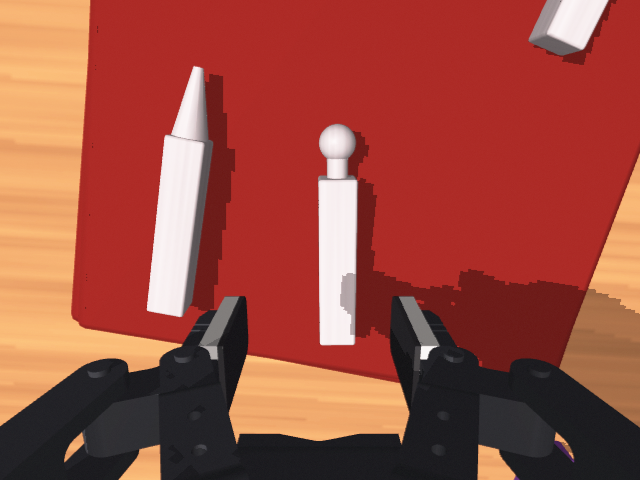

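Ball_c is at (338,240), and point_b is clear to the left at (180,200). Descend and grip.

Emit:
{"method": "apply_moves", "body": {
  "steps": [
    {"translation":[0.01,0.0125,0.003],"turn":[-0.01,0,-0.003]},
    {"translation":[0.025,0.0125,0.003],"turn":[-0.01,0,-0.003]},
    {"translation":[0.04,0.0125,0.003],"turn":[-0.01,0,-0.003]},
    {"translation":[0.055,0.0125,0.003],"turn":[-0.01,0,-0.003]},
    {"translation":[0.07,0.0125,0.003],"turn":[-0.01,0,-0.003]},
    {"translation":[0.0805,0.0125,0.003],"turn":[-0.01,0,-0.003]},
    {"translation":[0.0805,0.0125,0.003],"turn":[-0.01,0,-0.003]},
    {"translation":[0.0805,0.0125,0.003],"turn":[-0.01,0,-0.003]}
  ]
}}

```text
time: 23.2
eef_pos: [0.4268, -0.1929, 0.0409]
eef_rot: [-160.5, 89.9, 23.9]
force: [0.3, 0.3, -0.6]
gripper_width: 0.051
```

Emit:
{"method": "apply_moves", "body": {
  "steps": [
    {"translation":[0,0,0],"turn":[0,0,0]},
    {"translation":[0,0,0],"turn":[0,0,0]},
    {"translation":[0,0,0],"turn":[0,0,0]},
    {"translation":[0,0,0],"turn":[0,0,0]},
    {"translation":[0,0,0],"turn":[0,0,0]},
    {"translation":[0,0,0],"turn":[0,0,0]},
    {"translation":[0,0,0],"turn":[0,0,0]},
    {"translation":[0,0,0],"turn":[0,0,0]}
  ],
  "gripper": -1
}}

```text
time: 24.0
eef_pos: [0.4273, -0.1931, 0.0419]
eef_rot: [176.0, 89.9, 0.3]
force: [-0.1, 0.5, 6.9]
gripper_width: 0.0174
```

Emit:
{"method": "apply_moves", "body": {
  "steps": [
    {"translation":[-0.01,0,0],"turn":[0,0,0]},
    {"translation":[-0.03,0,0],"turn":[0,0,0]},
    {"translation":[-0.05,0,0],"turn":[0,0,0]},
    {"translation":[-0.07,0,0],"turn":[0,0,0]},
    {"translation":[-0.08,0,0],"turn":[0,0,0]},
    {"translation":[-0.08,0,0],"turn":[0,0,0]},
    {"translation":[-0.08,0,0],"turn":[0,0,0]},
    {"translation":[-0.08,0,0],"turn":[0,0,0]}
  ]
}}

```text
time: 24.8
eef_pos: [0.4264, -0.1928, 0.1212]
eef_rot: [-144.0, 89.9, 40.4]
force: [0.3, -0.2, -4.0]
gripper_width: 0.0173
```

```bash
python3 go.py place c 0.11
```

```text
t 24.8 pos [ 0.4264 -0.1928  0.1212] y axis [ 0.077 -0.997 -0.001] q7 -60.4 w 0.0173 F [ 0.3 -0.2 -4. ]
goal [ 0.5178  0.2427  0.11   -0.129 ] translation [ 0.0115 -0.4272 -0.1245] turn [ 0.2057 -0.0008  0.0007]
```

Emit:
{"method": "apply_moves", "body": {
  "steps": [
    {"translation":[0,-0.03,-0.009],"turn":[0.03,0,0]},
    {"translation":[0,-0.07,-0.02],"turn":[0.06,0,0]},
    {"translation":[0,-0.115,-0.034],"turn":[0.09,0,0]},
    {"translation":[0,-0.16,-0.047],"turn":[0.12,0,0]},
    {"translation":[0,-0.205,-0.06],"turn":[0.15,0,0]},
    {"translation":[0,-0.25,-0.073],"turn":[0.18,0,0]},
    {"translation":[0,-0.295,-0.086],"turn":[0.205,0,0]},
    {"translation":[0,-0.34,-0.099],"turn":[0.205,0,0]}
  ]
}}

```text
time: 25.6
eef_pos: [0.4984, 0.1556, 0.1203]
eef_rot: [33.2, 89.9, -154.2]
force: [0.7, -0.2, -3.1]
gripper_width: 0.0177
```

```bash
python3 go.py place c 0.08
```

```text
t 25.6 pos [0.4984 0.1556 0.1203] y axis [-0.128 -0.992  0.001] q7 -105.7 w 0.0177 F [ 0.7 -0.2 -3.1]
goal [ 0.5178  0.2427  0.08   -0.129 ] translation [ 0.0402 -0.0889 -0.0082] turn [ 0.0007  0.0011 -0.0007]
```

Emit:
{"method": "apply_moves", "body": {
  "steps": [
    {"translation":[0.004,-0.042,-0.004],"turn":[0,0,0]},
    {"translation":[0.01,-0.072,-0.007],"turn":[0,0,0]},
    {"translation":[0.018,-0.089,-0.008],"turn":[0,0,0]},
    {"translation":[0.026,-0.089,-0.008],"turn":[0,0,0]},
    {"translation":[0.034,-0.089,-0.008],"turn":[0,0,0]},
    {"translation":[0.04,-0.089,-0.008],"turn":[0,0,0]},
    {"translation":[0.04,-0.089,-0.008],"turn":[0,0,0]},
    {"translation":[0.04,-0.089,-0.008],"turn":[0,0,0]}
  ]
}}

```text
time: 26.4
eef_pos: [0.5177, 0.2411, 0.0802]
eef_rot: [47.2, 89.9, -140.3]
force: [0.0, -0.3, -2.7]
gripper_width: 0.0174
```

```bash
python3 - <<'E'
from plant import r
import cv2
cv2.imwrite("pics/w13.png",r.get_image("wrist")["img"])
E
python3 go.py place c 0.0228
```

```text
t 26.45 pos [0.5179 0.2416 0.0805] y axis [-0.13  -0.992  0.001] q7 -111.6 w 0.0173 F [-0.  -0.4 -2.9]
goal [ 0.5178  0.2427  0.0228 -0.129 ] translation [ 0.0577 -0.0011  0.0002] turn [-0.0012  0.0009 -0.0009]
```

View pics/w13.png

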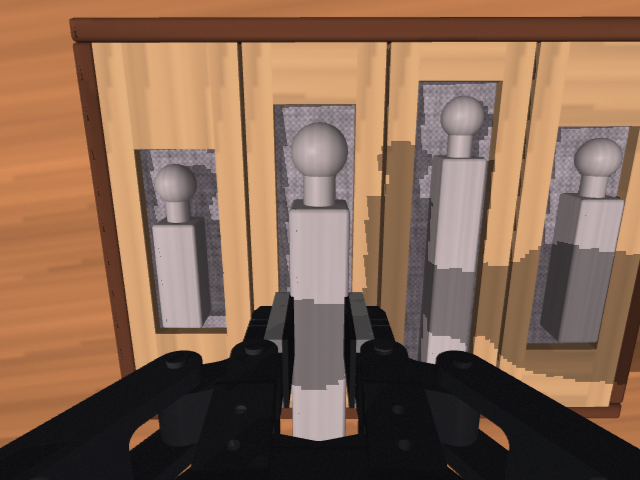

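Ball_c is over pocket_c, ball at (320,150) and felt from 275 to 355. Lower, release, retreat.

Emit:
{"method": "apply_moves", "body": {
  "steps": [
    {"translation":[0.01,-0.001,-0.001],"turn":[0,0,0]},
    {"translation":[0.022,-0.001,-0.001],"turn":[0,0,0]},
    {"translation":[0.034,-0.001,-0.001],"turn":[0,0,0]},
    {"translation":[0.044,-0.001,-0.001],"turn":[0,0,0]},
    {"translation":[0.052,-0.001,-0.001],"turn":[0,0,0]},
    {"translation":[0.0575,-0.001,-0.001],"turn":[0,0,0]},
    {"translation":[0.0575,-0.001,-0.001],"turn":[0,0,0]},
    {"translation":[0.0575,-0.001,-0.001],"turn":[0,0,0]}
  ]
}}

```text
time: 27.25
eef_pos: [0.5188, 0.2423, 0.023]
eef_rot: [39.7, 89.9, -147.8]
force: [-0.9, -0.8, 0.2]
gripper_width: 0.017
```

Emit:
{"method": "apply_moves", "body": {
  "steps": [
    {"translation":[0,0,0],"turn":[0,0,0]},
    {"translation":[0,0,0],"turn":[0,0,0]},
    {"translation":[0,0,0],"turn":[0,0,0]},
    {"translation":[0,0,0],"turn":[0,0,0]},
    {"translation":[-0.01,0,0],"turn":[0,0,0]},
    {"translation":[-0.04,0,0],"turn":[0,0,0]},
    {"translation":[-0.08,0,0],"turn":[0,0,0]},
    {"translation":[-0.12,0,0],"turn":[0,0,0]}
  ],
  "gripper": 0
}}

```text
time: 28.05
eef_pos: [0.5186, 0.2422, 0.1446]
eef_rot: [39.4, 89.9, -148.1]
force: [0.9, -0.1, -0.0]
gripper_width: 0.0424
```

Emit:
{"method": "apply_moves", "body": {
  "steps": [
    {"translation":[-0.03,0.04,0],"turn":[0,0,0]},
    {"translation":[-0.06,0.08,0],"turn":[0,0,0]},
    {"translation":[-0.09,0.12,0],"turn":[0,0,0]},
    {"translation":[-0.12,0.16,0],"turn":[0,0,0]},
    {"translation":[-0.15,0.2,0],"turn":[0,0,0]},
    {"translation":[-0.15,0.22,0],"turn":[0,0,0]},
    {"translation":[-0.15,0.22,0],"turn":[0,0,0]},
    {"translation":[-0.15,0.22,0],"turn":[0,0,0]}
  ]
}}

```text
time: 28.85
eef_pos: [0.4899, 0.0245, 0.2953]
eef_rot: [16.5, 89.9, -171.0]
force: [0.3, 1.3, -0.5]
gripper_width: 0.0426
```

Run:
```python
from plant import r
import cv2,pickle
D={}
for n in("scene","side"):
    D[n]=r.get_image(n)
pickle.dump(D,open("end.pkl","wb"))
cv2.imwrite("pics/scene_end.png",D["scene"]["img"]);cv2.imwrite("pics/side_end.png",D["side"]["img"]);print(r.get_obs()['time'])
```

```text
28.95
```

View pics/scene_end.png

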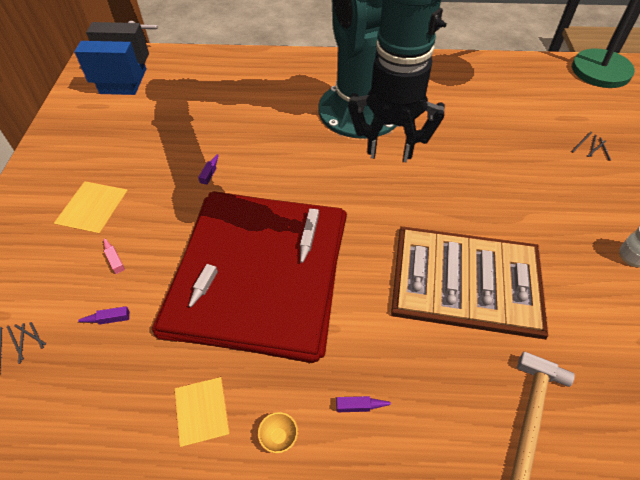

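View pics/side_end.png

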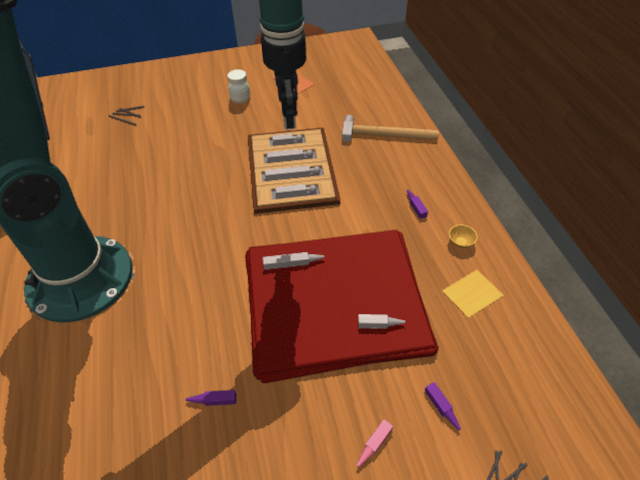

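Both final views show the four punches in their pockets, with the pointed ones unmoved at (309,235) and (203,285). I'll put numbers on the seating with a fit before handing in.

Run:
```python
from fit import *
D=pickle.load(open("end.pkl","rb"))
PO=dict(b=(.5107,.1105),d=(.5192,.1759),c=(.5277,.2414),a=(.5362,.3068));L=dict(a=.08,b=.1,c=.12,d=.14);w=-.129
big=[]
for k,(x,y) in PO.items():
    obs=[]
    for n,d in D.items():
        # mask: grey brighter than felt within the pocket opening
        hsv=cv2.cvtColor(d['img'],cv2.COLOR_BGR2HSV)
        c,s=np.cos(w),np.sin(w);h=L[k]/2+.012
        q=proj(d,[[x+a*c-e*s,y+a*s+e*c,.022] for a,e in((-h,-.022),(h,-.022),(h,.022),(-h,.022))])
        roi=np.zeros((480,640),np.uint8);cv2.fillConvexPoly(roi,np.round(q).astype(np.int32),1)
        m=((hsv[...,1]<60)&(roi>0));v=hsv[...,2]
        t,_=cv2.threshold(v[m].reshape(-1,1),0,255,cv2.THRESH_OTSU)
        m&=v>t; x0,y0=np.floor(q.min(0)).astype(int)-6;x1,y1=np.ceil(q.max(0)).astype(int)+6
        obs.append((d,m[y0:y1,x0:x1].astype(float),np.array([x0,y0])))
    for nm,o in(('scene',obs[:1]),('both',obs)):
        p,f=fit(o,parts_ball(L[k]),[x,y,w],.021);dx=p[:2]-[x,y]
        print(k,nm,'along/across mm',np.round([1e3*dx@[np.cos(w),np.sin(w)],1e3*dx@[-np.sin(w),np.cos(w)]],1),'dyaw',round(p[2]-w,3),round(f,3))
d=D['scene'];cv2.imwrite("pics/rack_end.png",cv2.resize(d['img'][220:340,385:555],None,fx=4,fy=4,interpolation=cv2.INTER_CUBIC))
```

```text
b scene along/across mm [1.  3.7] dyaw 0.038 0.113
b both along/across mm [0.7 4.7] dyaw 0.037 0.949
d scene along/across mm [1.3 2.9] dyaw 0.024 0.129
d both along/across mm [0.4 4.1] dyaw 0.028 1.015
c scene along/across mm [-1.3  3.7] dyaw 0.011 0.229
c both along/across mm [0.  4.5] dyaw 0.013 1.155
a scene along/across mm [-1.2  4.6] dyaw 0.002 0.304
a both along/across mm [-2.   5.9] dyaw 0.012 1.205
```

View pics/rack_end.png

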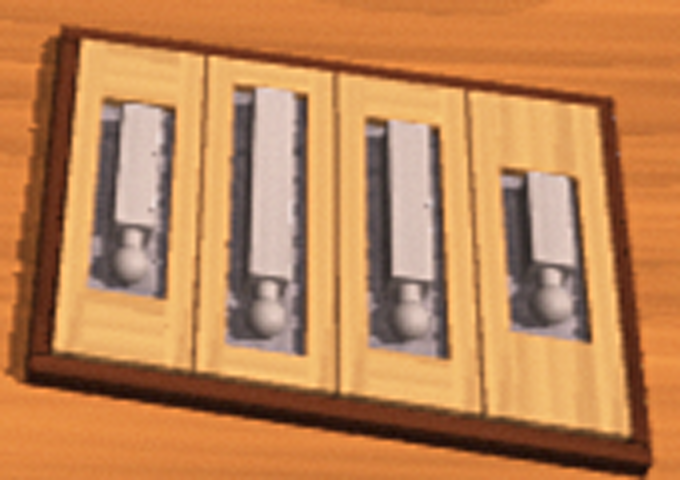

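The scene fit puts every punch within 5 mm and 0.04 rad of its pocket. The side fit residual is poor because the shaded flank is lost to the felt, so I trust the scene fit. Handing in.

```bash
python3 -c "
from plant import r
print(r.hand_in())"
```

```text
the job is handed in; nothing more can be done
None
```

All four ball-ended punches are in the rack, each in the pocket of its own length, and the job was handed in at about 29 s. No verdict is reported. The two pointed punches show at the same pixels as at the start in the last scene view, about (309,235) and (203,285).

- **Position:** the scene-camera fit puts each punch within 1.5 mm of its pocket along and 5 mm across. The axes are within 0.04 rad. The limits are 12 mm and 0.4 rad.
- **Height:** I did not measure it directly. The pictures show all four lying flat on the felt. Three of the four touched down with the punch at floor height or slightly above it.
- **Disagreement:** the two-camera fit gave up to 6 mm across. Its residual was poor because the shaded flanks were hard to tell from the felt, so I trusted the scene camera. Both results are within tolerance.
- **Hiccups:** one move call was refused for missing turns and cost no time. The first approach came in 12 mm to one side and was corrected before gripping.

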